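# Load the reed-forming press and start it with the key

### The job

Pick up the loose mould half, lay it brass face down on the light-wood loading tongue of the green press, and slide it along under the bridge until it is fully home against the stop, flush on the lower mould half. Only then turn the yellow key on the grey console clockwise to the start position, hold it there for about a second, and let it spring back to run. Leave the steel tube, the reed rack and the green bowl where they are.

Things in the scene. Friction and masses are not known exactly. Their poses are not given: they have to be found in the camera images.
- mould_center (a point): centre of the loose upper mould half: a wood block with a 10 mm brass underside, 130 (x, its length) x 46 (y) x 40 mm high (z up), 0.2 to 0.4 kg, the same either way round; it lies brass face down on the table. This point is half-way up, 20 mm above its underside. Grip it across its 46 mm width, near the end that will stay outside the bridge
- press: fixed green reed-forming press. Origin at table level under the centre of the lower mould half; x is the slide-in direction, z up. Lower half (brass top): x -65 to +65 mm, y -23 to +23, flat top at height 60; the light-wood loading tongue continues it, same height and width, x -65 to -125. Steel stop: face at x +65, 40 mm high on the lower half. Base plate 20 mm high, x -130 to +90, y -75 to +75
- mould_home (a point): where the loose half's centre lies when home: exactly over the lower half, end against the stop, ends and sides flush; 80 mm above the table. Axes as the press. Then only its outer 50 mm (x -65 to -15) is clear of the bridge, so the gripper must lean back, away from the bridge
- bridge (a point): lower front edge, middle, of the press's bridge, 108 mm above the table, at x -15 mm in the press's frame. The crosshead runs from here 90 mm along +x, 73 mm to either side and up to 155 mm above the table; a motor on it reaches 198 mm. It leaves 8 mm over the loose half. Its two columns stand at press x 5 to 65, |y| 50 to 70
- console: fixed grey console, 125 (x) x 150 (y) mm and about 125 mm high, origin at table level under its centre. Its panel slopes 35 degrees from level and faces up and towards the console's -x; the panel's centre, where the key's lock sits, is 85 mm above the table and 5 mm to -x of the origin. Two small lamps stand 6 mm proud in the panel's upper corners
- key_grip (a point): centre of the key's yellow flat bow: 60 mm long, 10 mm thick, 34 mm deep; this point lies on the turning axis, 36 mm out from the panel (bow from 19 to 53 mm out). z is the turning axis and points straight out of the panel (35 degrees from vertical), x runs along the 60 mm (up the slope at run), y is across the 10 mm thickness; x and y turn with the key
- key (a joint): angle of the key (rad): 0 at run, where it rests (bow pointing up the slope); grows clockwise as seen facing the panel; 1.15 is the end stop, and from 0.95 on it is at start (bow towards the yellow mark). A spring returns it to run when let go: 0.02 N m at run rising to 0.16 N m at the end stop
- tube: bystander: loose upright steel tube, 60 mm diameter, 150 mm tall, origin at the centre of its foot
- rack: bystander: loose wooden reed rack 130 (x) x 34 (y) x 36 mm with four white reeds to 62 mm high, origin at the centre of its underside
- bowl: bystander: loose green plastic bowl, rim 110 mm diameter, 42 mm high, origin at the centre of its foot
Things that resemble listed ones, but are neither listed nor needed, are in the scene too. What is shaped like the console but orange is not meant.

How it is judged (in metres and radians):
On the way, in this order (a step that is already met when the one before it is completed fails the run):
1. the mould half lies flat on the press, still at least 20 mm short of home (contact force between mould and press above 0.3 N and x of mould_center in the frame of press between -0.14 and -0.02 m and z of mould_center in the frame of press between 0.076 and 0.085 m and angle between mould_center's own z axis and vertical below 0.08 rad), for 0.1 s.
2. the mould half is home: flush on the lower half, against the stop (x of mould_center in the frame of press between -0.004 and 0.004 m and y of mould_center in the frame of press between -0.005 and 0.005 m and z of mould_center in the frame of press between 0.077 and 0.083 m and angle between the x axis of mould_center and the x axis of press, either way round below 0.06 rad and angle between mould_center's own z axis and vertical below 0.05 rad), for 0.2 s.
3. with the mould home, the key is held at start for at least half a second (all of step 2 and value of joint key above 0.95 rad), for 0.5 s.
4. the key is let go and back at run (value of joint key below 0.1 rad and contact force between the fingers and console below 0.1 N), for 0.2 s.
At the end, for the whole second after the job is handed in: the mould half lies flat on the lower half, centred within 4 mm along and 5 mm across, square within 0.06 rad, at rest; the key is back at run (under 0.1 rad); the tube, rack and bowl within 15 mm of their starts and the tube upright (all of step 2 and value of joint key below 0.1 rad and linear speed of mould below 0.01 m/s and distance of each of tube, rack, bowl from where it was at the start of the episode below 0.015 m and angle between tube's own z axis and vertical below 0.2 rad); the robot touches nothing.
It fails at once if the key is turned beyond 0.4 rad while the mould half is not home (value of joint key above 0.4 rad and not (x of mould_center in the frame of press between -0.004 and 0.004 m and y of mould_center in the frame of press between -0.005 and 0.005 m and z of mould_center in the frame of press between 0.077 and 0.083 m and angle between the x axis of mould_center and the x axis of press, either way round below 0.06 rad and angle between mould_center's own z axis and vertical below 0.05 rad)).
It fails at once if the tube is moved more than 15 mm or tipped (distance of tube from where it was at the start of the episode above 0.015 m or angle between tube's own z axis and vertical above 0.2 rad).
It fails at once if the rack is moved more than 15 mm (distance of rack from where it was at the start of the episode above 0.015 m).
It fails at once if the bowl is moved more than 15 mm (distance of bowl from where it was at the start of the episode above 0.015 m).
It also fails if it takes over 67 s, if anything falls off the work surface, if the arm or the gripper's body presses on something with over 40 N, if the wrist force passes 120 N, or if a joint passes its speed limit or range.

### The arm

A 6-joint arm with a two-finger parallel gripper is mounted at the origin on the work surface. World frame = base frame: x ahead of the robot, y to its left, z up, the work surface at z = 0. Lengths are in m, angles in degrees, forces in N, time in s.
With the tool pointing down it reaches from about 0.325 to 0.775 m from the base axis. Payload 5.5 kg.
Tool frame: the origin (TCP) lies between the finger pads; the fingertips stand 25 mm ahead of it and the grasp point (between the pads) lies 6 mm ahead of it; z points along the fingers, y is the line along which they close (so a half turn about z gives the same grasp; the last joint's range is limited). The gripper opens to 88 mm and grips with 3 to 60 N. Pads are 20 mm wide; open, the fingers measure 115 mm over their backs; the gripper's body (75 mm by 178 mm) begins 61 mm behind the grasp point.
Start: joints at [68.772, 5.22, 70.514, -0, 104.267, -3.249], TCP at [0.185, 0.571, 0.248] pointing down, gripper open.
Joint ranges: [-164.24, 164.24], [-49.07, 125.15], [9.68, 141.18], [-86.29, 266.29], [3.28, 154.24], [-151.56, 151.56]. Speed limits (degrees/s): [147.25, 147.25, 172.46, 180, 180, 180].

### API

Orientations are given as a 3x3 rotation matrix whose columns are the frame's x, y, z axes.
In Python, from bench import arm, eyes gives the robot as it stands.
- The arm moves only by the tool apply_moves, never from a script. Its argument "increments" is text: rows parted by semicolons, each of 5 numbers parted by spaces: the shift along the tool's x, y, z in mm, then the turn about the tool's z in degrees, then the finger opening in mm, from 0 to 87.8. A call has 1 to 12 rows; each row is the pose to reach, as a shift and turn from the pose commanded when the call began, along the tool's axes at that moment; what a row does not reach only later rows make up. A row lasts 1/8 s, in which the tool goes at most 62.5 mm and 10.7 degrees, less where a joint would pass 70% of its speed; a pose out of reach is approached as far as the arm can. A call with a gripper value outside its range is refused whole. The fingers move at their own pace and stop on an object; "newtons" is the grip in N (left out, the last holds). Time passes only in rows, so rows that repeat a pose let the fingers close. It gives the time, the measured TCP pose, the force, the opening and the grip force at its end, in the units of the state.
- arm.read_state(): the state, without advancing time (a new reading comes with each control period).
- eyes.camera(name): name is "scene" or "top"; returns a dict with "img" (384x512x3 uint8, red, green, blue), "z_map" (384x512 float32, m along the optical axis (not along the pixel's ray), 0 where there is no reading), "K" (3x3 intrinsics, pixels), "k1" (the pictures are not rectified: a ray, as slopes to the right and down, at radius r is drawn at 1 + k1 r^2 times it, then the intrinsics apply), "xyz" and "orientation" of the camera in the world. Camera axes: x right, y down, z forward; pixel columns grow to the right and rows downward; lengths in m; the calibration is good to about 2 mm. A picture is of the moment at which its call begins.
- arm.sign_off(): hands the job in; it is judged then, once.
The state is a dict: "time": time; "qpos": joint angles; "joint_vel": joint speeds; "effort": joint torques, N m; "tcp_pos": TCP position; "eef_rot": TCP orientation; "ft_force": force on the tool from outside, world axes, zero at the start; "moment": the same for the moment, N m; "width": finger opening in m; "finger_force": force on a finger pad.
Only numpy, scipy, OpenCV 4.12 (cv2) and the standard library are available. Lean on these libraries where they do the work, as an engineer would, in place of code of your own. Each camera call takes 0.05 s, during which the arm holds its last target. There are 200 camera calls.

## Working session

There is one attempt and no reset: what is moved stays moved. The work goes in short steps, Python scripts to look and compute and a tool call to move; the robot and the scene stay as the last step left them, time stands still between calls to the robot, and variables do not carry over. Pictures are saved under pics/ and viewed, at most 10 in all, crops included, and the job is handed in when it is done.

Besides the shell and the picture viewer there is one more tool, called after ">>>" by a JSON object that holds its "name" and its "arguments". apply_moves: Moves the arm, as the interface text tells. Its arguments: {"type":"object","properties":{"increments":{"type":"string"},"newtons":{"type":"number"}},"required":["increments"]}

```bash
mkdir -p pics; ls; cat > h.py <<'E'
import numpy as np, cv2
from bench import arm, eyes
def grab(n):
    c=eyes.camera(n); np.savez(f'{n}.npz',**c); return c
def pts(c,undist=True):
    """world point for each pixel from depth"""
    h,w=c['z_map'].shape; K=np.array(c['K']); 
    u,v=np.meshgrid(np.arange(w),np.arange(h))
    p=np.stack([u,v],-1).reshape(-1,1,2).astype(np.float64)
    n=cv2.undistortPoints(p,K,np.array([float(c['k1']),0,0,0])).reshape(h,w,2)
    P=np.dstack([n,np.ones((h,w))])*c['z_map'][...,None]
    return P@np.array(c['orientation']).T+np.array(c['xyz'])
E
python3 - <<'E'
from h import *
for n in ('scene','top'):
    c=grab(n); cv2.imwrite(f'pics/{n}0.png',cv2.resize(c['img'][...,::-1],(800,600)))
    print(n,c['xyz'],c['orientation'],c['K'],c['k1'],(c['z_map']>0).mean())
s=arm.read_state();print(s)
E
```

```text
pics
scene [ 1.08967523 -0.48762709  1.07615259] [[ 0.65781559  0.60011542 -0.4551265 ]
 [ 0.75313062 -0.53094912  0.38844214]
 [-0.00853889 -0.598293   -0.80123191]] [[443.40846318   0.         256.81476452]
 [  0.         443.40846318 191.80678327]
 [  0.           0.           1.        ]] 0.03897045345669534 0.9960479736328125
top [0.40173371 0.01424538 1.09448318] [[-0.01591205 -0.99070037  0.13512805]
 [-0.99982812  0.01447928 -0.01157929]
 [ 0.00951505 -0.13528908 -0.99076048]] [[368.75211967   0.         252.15261299]
 [  0.         368.75211967 190.80573609]
 [  0.           0.           1.        ]] -0.11361570718744808 0.9958445231119791
{'time': 0.1, 'qpos': array([ 6.87718153e+01,  5.26139052e+00,  7.05729782e+01, -1.64480286e-03,
        1.04266068e+02, -3.24922542e+00]), 'joint_vel': array([ 0.01539016, -0.187079  , -0.24857852, -0.02061257,  0.04703188,
        0.01689654]), 'effort': array([ 2.25007912e-03, -4.47860634e+01, -4.07568634e+01,  7.00593833e-02,
        2.84083304e-02, -1.37890956e-04]), 'tcp_pos': array([0.18514169, 0.57050438, 0.2466125 ]), 'eef_rot': array([[-9.51167734e-01,  3.08673890e-01, -6.08780795e-04],
       [ 3.08674482e-01,  9.51166316e-01, -1.64408205e-03],
       [ 7.15665860e-05, -1.75171289e-03, -9.99998463e-01]]), 'ft_force': array([0.2175449 , 0.98126438, 0.01452532]), 'moment': array([0.03620094, 0.03139456, 0.05377462]), 'finger_force': 0.0, 'width': 0.08731040924979243}
```

View pics/scene0.png

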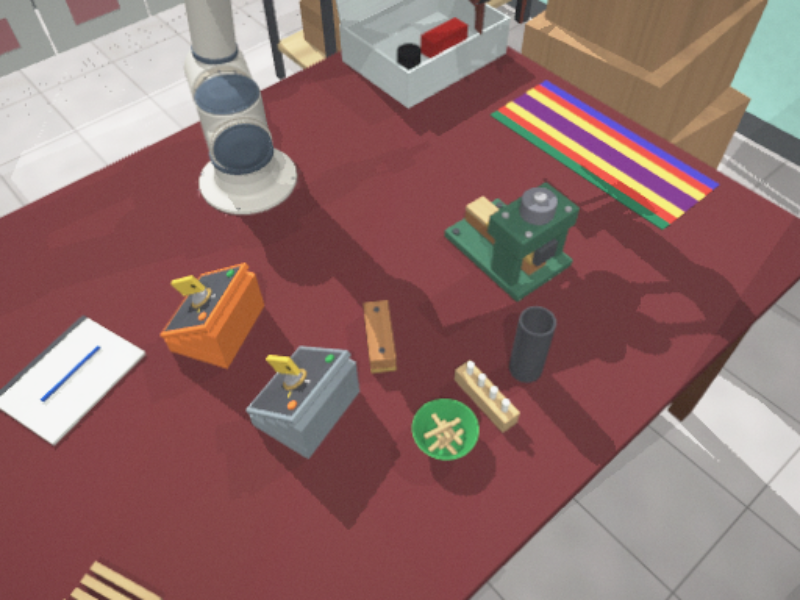

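View pics/top0.png

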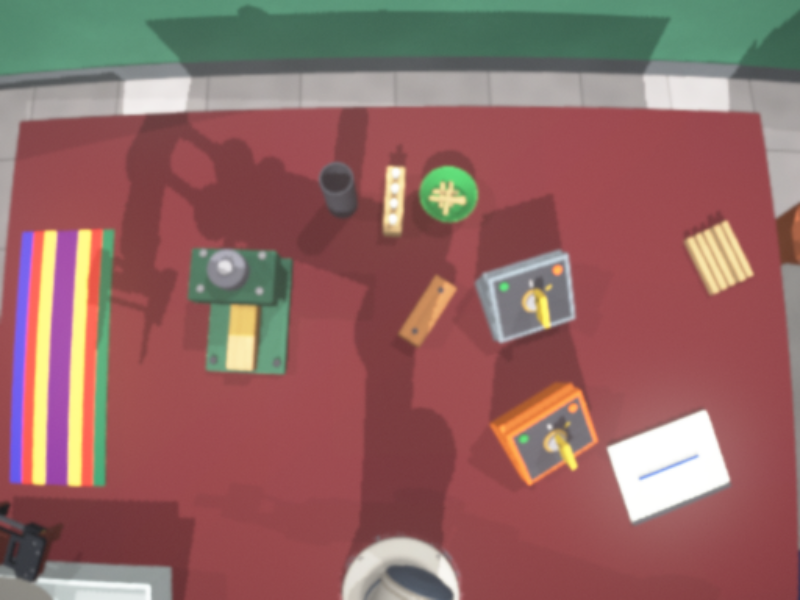

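Block at top-view px (428,312) has a plain wood top with two dark screws, so it looks like the loose mould half. Possible confusions:
- Stick bundle at (718,257) and reed rack at (395,202), against the mould half.
- Orange console at (545,433), against the grey console at (527,297). The grey one is meant.
- Press tongue at (241,340).

The press slides in up the image (about +x world).

```bash
cat > m.py <<'E'
from h import *
def load(n): return dict(np.load(n+'.npz'))
def rect(P,name):
    r=cv2.minAreaRect((P[:,:2]*1000).astype(np.float32)); print(name,len(P),'c',np.round(r[0],1),'size',np.round(r[1],1),'ang',round(r[2],2),'z',np.round(np.median(P[:,2])*1000,1)); return r
if __name__=='__main__':
    for n in ('top','scene'):
        c=load(n); P=pts(c); hsv=cv2.cvtColor(c['img'],cv2.COLOR_RGB2HSV); H,S,V=[hsv[...,i].astype(int) for i in range(3)]
        x,y,z=[P[...,i] for i in range(3)]
        print(n,'table z',np.median(z[(abs(z)<.01)&(x>.2)&(x<.8)]))
        def blob(m,name):
            m=m.astype(np.uint8); k,l,st,ce=cv2.connectedComponentsWithStats(m); i=1+np.argmax(st[1:,4]); q=l==i; print('px',ce[i]); return rect(P[q],name),q
        box=lambda x0,x1,y0,y1:(x>x0)&(x<x1)&(y>y0)&(y<y1)
        w=box(.3,.6,-.15,.15)
        blob(w&(abs(z-.04)<.006)&(H>6)&(H<25),'mouldtop')
        pr=box(.25,.75,.2,.6)
        blob(pr&(abs(z-.06)<.006)&(S>60)&(H>10)&(H<32),'tongue')
        blob(pr&(abs(z-.155)<.006),'crosshead')
        blob(pr&(abs(z-.02)<.005),'base')
        co=box(.35,.65,-.4,-.08)&(z>.02)
        blob(co,'console')
        yk=co&(H>20)&(H<34)&(S>140)&(V>120)
        _,q=blob(yk,'key'); print(np.round(P[q].min(0),3),np.round(P[q].max(0),3),np.round(P[q].mean(0),3))
        d=co&(V<110)&(S<70)&(z>.05)&(z<.12)
        _,q=blob(d,'panel'); A=P[q]; 
        cc=np.median(A,0)
        for _ in range(5):
            sv=np.linalg.svd(A-A.mean(0),full_matrices=False)[2][2]; sv*=np.sign(sv[2]); e=abs((A-A.mean(0))@sv); A=A[e<max(.003,np.median(e)*2)]
        print('n',np.round(sv,3),'yaw of -x',np.degrees(np.arctan2(sv[1],sv[0])),'tilt',np.degrees(np.arccos(sv[2])),A.mean(0))
        for nm,b,zz in (('tube',box(.55,.8,.1,.3),.15),('rack',box(.55,.85,-.02,.12),.036)):
            blob(b&(z>zz*.6),nm)
        if n=='top':
            im=cv2.resize(c['img'][150:260,120:390,::-1],None,fx=2.9,fy=2.9,interpolation=cv2.INTER_CUBIC); cv2.imwrite('pics/crop1.png',im)
E
python3 m.py
```

```text
top table z -0.0001856837590585858
px [273.57752489 198.33997155]
mouldtop 703 c [523.7 -59.9] size [ 45.9 129.6] ang 56.33 z 39.5
px [154.2        215.41068702]
tongue 655 c [477.3 280.5] size [ 45.9 117.4] ang 86.61 z 59.5
px [149.74175824 177.69937206]
crosshead 1274 c [573.4 274.1] size [144.3  89.3] ang 87.43 z 154.6
px [160.6885906  214.53624161]
base 1490 c [523.2 277.9] size [151.8 220.4] ang 86.77 z 19.5
px [337.3124754  188.80637544]
console 2541 c [ 542.4 -241.8] size [125.5 152. ] ang 16.32 z 95.0
px [346.20909091 196.44545455]
key 110 c [ 516.2 -249.4] size [59.5  9.9] ang 16.23 z 126.4
[ 0.488 -0.261  0.096] [ 0.544 -0.238  0.149] [ 0.515 -0.248  0.126]
px [344.84210526 180.44736842]
panel 38 c [ 561.7 -252. ] size [18.5 15.7] ang 6.66 z 102.0
n [-0.535 -0.255  0.806] yaw of -x -154.50898131843107 tilt 36.326013607842064 [ 0.56209577 -0.25312707  0.10205644]
px [157.32071902 171.98013245]
tube 1057 c [583.2 249.6] size [99.9 66.1] ang 88.46 z 157.2
px [217.92655367 120.27306968]
rack 531 c [738.6  94.7] size [59.9 49.5] ang 1.57 z 102.4
scene table z 0.00034789942060120
[... 332 characters left out ...]
525.3 273.3] size [146.3 228. ] ang 89.96 z 20.1
px [194.4766537  251.98638132]
console 3084 c [ 542.8 -244.4] size [126.5 152.2] ang 16.74 z 92.6
px [180.60240964 232.68674699]
key 166 c [ 516.  -252.3] size [62.9 10.9] ang 16.58 z 123.9
[ 0.486 -0.266  0.092] [ 0.547 -0.24   0.147] [ 0.518 -0.253  0.123]
px [175.06506849 254.70547945]
panel 292 c [ 542.9 -280.7] size [87.1 60.8] ang 16.03 z 77.6
n [-0.551 -0.167  0.818] yaw of -x -163.1262731331796 tilt 35.12859984809518 [ 0.53552631 -0.29062351  0.07899935]
px [338.96649672 144.28040787]
tube 1373 c [587.9 248.6] size [103.8  76.2] ang 88.36 z 154.5
px [338.75031211 220.01872659]
rack 801 c [741.8  93.6] size [52.6 61.1] ang 89.75 z 104.7
```

View pics/crop1.png

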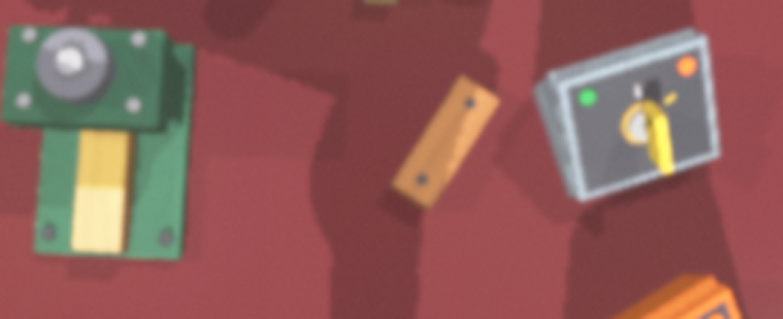

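The crop confirms the choices: mould at (445,142), press tongue at (100,215), and the grey console key at (660,140) with the yellow mark up-right at (672,98). Both cameras agree to within about 2 mm. Next I write a go-to helper and move above the mould.

```bash
cat > g.py <<'E'
import sys; from h import *
# usage: g.py x y z(mm TCP) yaw_of_tool_y(deg) -> increments from measured pose
def go(x,y,z,yaw):
    s=arm.read_state(); R=s['eef_rot']; d=R.T@(np.array([x,y,z])-s['tcp_pos']*1000)
    cur=np.degrees(np.arctan2(R[1,1],R[0,1])); t=-((yaw-cur+90)%180-90)
    print('t',s['time'],'pos',np.round(s['tcp_pos']*1000,1),'yaw',round(cur,2),'F',np.round(s['ft_force'],1),'w',round(s['width']*1000,1),'q',np.round(s['qpos'],0),'\n-> inc',np.round(d,1),'turn',round(t,2))
if __name__=='__main__': go(*map(float,sys.argv[1:5]))
E
python3 g.py 490 -38 150 56.3
```

```text
t 0.1 pos [185.1 570.5 246.6] yaw 72.02 F [0.2 1.  0. ] w 87.3 q [ 69.   5.  71.  -0. 104.  -3.] 
-> inc [-477.8 -484.5   97.4] turn 15.72
```

>>> {"name": "apply_moves", "arguments": {"increments": "-120 -121 0 4 80; -240 -242 0 8 80; -360 -363 0 12 80; -478 -484.5 0 15.7 80; -478 -484.5 0 15.7 80; -478 -484.5 0 15.7 80; -478 -484.5 0 15.7 80; -478 -484.5 0 15.7 80; -478 -484.5 0 15.7 80; -478 -484.5 0 15.7 80; -478 -484.5 50 15.7 80; -478 -484.5 97 15.7 80", "newtons": 45}}

```text
time: 1.6
tcp_pos: [0.4916, -0.0405, 0.1502]
eef_rot: [[-0.83, 0.558, 0.002], [0.558, 0.83, -0.001], [-0.003, 0.001, -1.0]]
ft_force: [-0.2, 0.1, 0.1]
width: 0.0802
finger_force: 0.0
```

```bash
python3 g.py 490 -38 31 56.3
```

```text
t 1.6 pos [491.6 -40.5 150.2] yaw 56.1 F [-0.2  0.1  0.1] w 80.2 q [ -9. -11.  96.  -0.  95. -65.] 
-> inc [  3.    1.2 119.1] turn -0.2
```

>>> {"name": "apply_moves", "arguments": {"increments": "3 1 50 -0.2 80; 3 1 95 -0.2 80; 3 1 112 -0.2 75; 3 1 119 -0.2 70; 3 1 119 -0.2 40; 3 1 119 -0.2 40; 3 1 119 -0.2 40; 3 1 119 -0.2 40; 3 1 119 -0.2 40", "newtons": 45}}

```text
time: 2.72
tcp_pos: [0.4893, -0.0353, 0.0333]
eef_rot: [[-0.834, 0.552, 0.003], [0.552, 0.834, -0.001], [-0.002, 0.001, -1.0]]
ft_force: [-1.2, 0.1, 5.6]
width: 0.0458
finger_force: 45.0
```

```bash
python3 g.py 490 -38 150 56.3
```

```text
t 2.725 pos [489.3 -35.3  33.3] yaw 56.52 F [-1.2  0.1  5.6] w 45.8 q [ -8.  -8. 106.  -0.  82. -65.] 
-> inc [  -2.4   -1.7 -116.7] turn 0.22
```

>>> {"name": "apply_moves", "arguments": {"increments": "0 0 -10 0 40; 0 0 -30 0 40; 0 0 -70 0 40; 0 0 -117 0 40; 0 0 -117 0 40"}}

```text
time: 3.35
tcp_pos: [0.4902, -0.0354, 0.1532]
eef_rot: [[-0.834, 0.552, 0.008], [0.552, 0.834, -0.001], [-0.007, 0.003, -1.0]]
ft_force: [1.1, 0.4, -2.2]
width: 0.0457
finger_force: 45.0
```

```bash
python3 g.py 413.5 283.9 125 86.8
```

```text
t 3.35 pos [490.2 -35.4 153.2] yaw 56.53 F [ 1.1  0.4 -2.2] w 45.7 q [ -8. -12.  97.   0.  95. -65.] 
-> inc [240.3 223.9  27.3] turn -30.27
```

>>> {"name": "apply_moves", "arguments": {"increments": "60 16 0 -8 40; 130 34 0 -16 40; 160 80 0 -23 40; 190 126 0 -30.3 40; 220 172 0 -30.3 40; 249 219 0 -30.3 40; 249 219 10 -30.3 40; 249 219 27 -30.3 40; 249 219 27 -30.3 40; 249 219 27 -30.3 40"}}

```text
time: 4.6
tcp_pos: [0.4017, 0.2837, 0.1215]
eef_rot: [[-0.998, 0.057, -0.0], [0.057, 0.998, -0.0], [0.0, -0.0, -1.0]]
ft_force: [0.6, 0.1, -2.1]
width: 0.0459
finger_force: 45.0
```

```bash
python3 g.py 403.5 284.5 93 86.8; cat > v.py <<'E'
from m import *
def main(tag):
    for n in ('top','scene'):
        c=grab(n); P=pts(c); hsv=cv2.cvtColor(c['img'],cv2.COLOR_RGB2HSV); H,S,V=[hsv[...,i].astype(int) for i in range(3)]
        x,y,z=[P[...,i] for i in range(3)]
        q=(H>5)&(H<25)&(S>70)&(y>.2)&(y<.36)&(x>.3)&(x<.66)&(z>.07)&(z<.145)
        k,l,st,ce=cv2.connectedComponentsWithStats(q.astype(np.uint8))
        if k>1:
            A=P[l==1+np.argmax(st[1:,4])]
            zt=np.median(A[:,2]); T=A[abs(A[:,2]-zt)<.012]
            r=rect(T,n+' mould')
            B=np.c_[T[:,:2],np.ones(len(T))]; a=np.linalg.lstsq(B,T[:,2],rcond=None)[0]; print('slope mm/100mm',a[:2]*100)
        if n=='top': im=c['img'][120:270,90:270,::-1]
        else: im=c['img'][70:220,220:400,::-1]
        cv2.imwrite(f'pics/{tag}_{n}.png',cv2.resize(im,None,fx=2.2,fy=2.2,interpolation=cv2.INTER_CUBIC))
    a=cv2.imread(f'pics/{tag}_top.png');b=cv2.imread(f'pics/{tag}_scene.png'); cv2.imwrite(f'pics/{tag}.png',np.hstack([a,b]))
import sys; main(sys.argv[1])
E
python3 v.py a
```

```text
t 4.6 pos [401.7 283.7 121.5] yaw 86.72 F [ 0.6  0.1 -2.1] w 45.9 q [ 31. -11.  99.  -0.  92. -55.] 
-> inc [-1.8  0.9 28.5] turn -0.08
top mould 479 c [471.9 279.5] size [47.8 71.9] ang 88.62 z 127.3
slope mm/100mm [0.29116868 3.43584201]
scene mould 474 c [448.8 280.1] size [ 53.4 120.2] ang 83.16 z 128.0
slope mm/100mm [-0.83022163  6.61839159]
```

View pics/a.png

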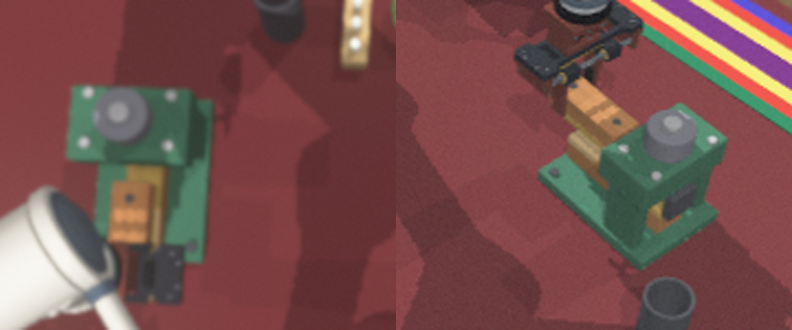

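The view shows the block gripped at its outer end and held level over the tongue, short of the bridge, with its centreline within about 1 mm of the tongue's. Lowering it now.

>>> {"name": "apply_moves", "arguments": {"increments": "-2 1 15 -0.1 40; -2 1 23 -0.1 40; -2 1 26 -0.1 40; -2 1 28.5 -0.1 40; -2 1 29.5 -0.1 40; -2 1 29.5 -0.1 40; -2 1 29.5 -0.1 40"}}

```text
time: 5.58
tcp_pos: [0.4037, 0.2859, 0.0932]
eef_rot: [[-0.999, 0.054, 0.001], [0.054, 0.999, 0.001], [-0.001, 0.001, -1.0]]
ft_force: [-4.2, -1.7, 6.1]
width: 0.0459
finger_force: 45.0
```

```bash
python3 g.py 480 280 93 86.8; python3 v.py b
```

```text
t 5.575 pos [403.7 285.9  93.2] yaw 86.92 F [-4.2 -1.7  6.1] w 45.9 q [ 31. -10. 101.  -0.  89. -56.] 
-> inc [-76.5  -1.8   0.3] turn 0.12
top mould 447 c [472.9 281.8] size [46.4 73.3] ang 86.77 z 99.2
slope mm/100mm [0.14695688 3.28778236]
scene mould 369 c [444.1 283.1] size [ 55.7 102.5] ang 88.33 z 99.7
slope mm/100mm [1.12761642 5.56278724]
```

>>> {"name": "apply_moves", "arguments": {"increments": "-5 -1.4 0 0.1 40; -15 -1.4 0 0.1 40; -25 -1.4 0 0.1 40; -35 -1.5 0 0.1 40; -45 -1.5 0 0.1 40; -55 -1.5 0 0.1 40; -65 -1.5 0 0.1 40; -73 -1.5 0 0.1 40; -79 -1.5 0 0.1 40; -82 -1.5 0 0.1 40; -82 -1.5 0 0.1 40"}}

```text
time: 7.05
tcp_pos: [0.4859, 0.2804, 0.0932]
eef_rot: [[-0.998, 0.055, 0.001], [0.055, 0.998, 0.001], [-0.001, 0.001, -1.0]]
ft_force: [-2.3, -0.2, 5.9]
width: 0.0456
finger_force: 45.0
```

```bash
python3 g.py 486.4 279.8 93 86.8; python3 v.py c
```

```text
t 7.05 pos [485.9 280.4  93.2] yaw 86.83 F [-2.3 -0.2  5.9] w 45.6 q [ 26.   1.  91.   0.  88. -60.] 
-> inc [-0.6 -0.5  0.2] turn 0.03
top mould 14 c [528.1 263.2] size [ 3.5 15.5] ang 1.5 z 100.0
slope mm/100mm [-17.13581678  21.31299707]
scene mould 37 c [488.3 278.6] size [50.8 13.7] ang 89.53 z 100.1
slope mm/100mm [17.69277147 -4.93512546]
```

View pics/c.png

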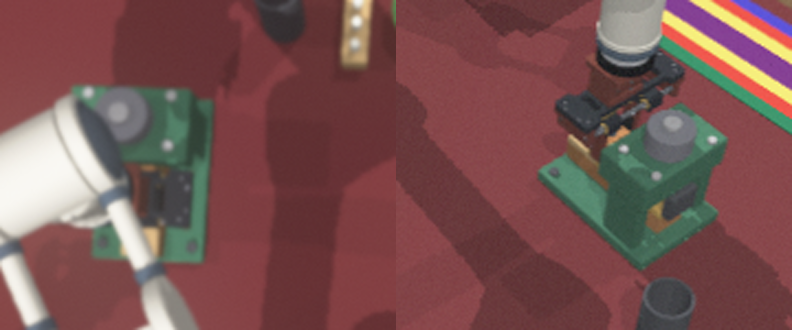

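The block is partway in and the gripper stands clear in front of the bridge. Next: release, rise, back off, close the fingers and look.

>>> {"name": "apply_moves", "arguments": {"increments": "0 0 0 0 70; 0 0 0 0 70; 0 0 -5 0 70; 0 0 -20 0 70; 0 0 -45 0 70; 20 0 -45 0 70; 50 0 -45 0 10; 70 0 -45 0 0; 70 0 -45 0 0; 70 0 -45 0 0"}}

```text
time: 8.4
tcp_pos: [0.4162, 0.2838, 0.138]
eef_rot: [[-0.998, 0.055, 0.001], [0.055, 0.998, 0.001], [-0.001, 0.001, -1.0]]
ft_force: [-0.0, 0.3, -0.4]
width: 0.0335
finger_force: 0.0
```

```bash
python3 g.py 438.5 282.5 93 86.8; python3 v.py d
```

```text
t 8.4 pos [416.2 283.8 138. ] yaw 86.82 F [-0.   0.3 -0.4] w 33.5 q [ 30.  -9.  96.  -0.  93. -56.] 
-> inc [-22.3  -0.1  45. ] turn 0.02
top mould 427 c [496.5 279.4] size [45.3 69.2] ang 86.38 z 99.4
slope mm/100mm [1.35826254 4.23791688]
scene mould 126 c [478.5 278. ] size [48.2 34.6] ang 86.11 z 99.7
slope mm/100mm [4.87599613 7.91357948]
```

View pics/d.png

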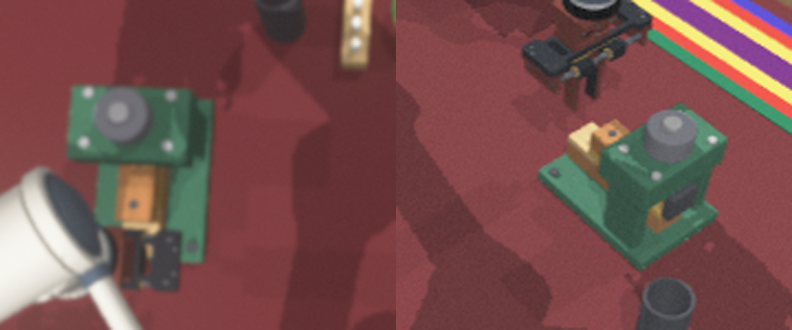

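The block sits square, its outer end at press x of about -81.5 mm and within 0.5 mm of the centreline. Now pushing on its end face with closed fingers.

>>> {"name": "apply_moves", "arguments": {"increments": "-10 0 0 0 0; -22 0 0 0 0; -22 0 0 0 0; -22 0 20 0 0; -22 0 45 0 0; -22 0 45 0 0; -28 0 45 0 0; -33 0 45 0 0; -37 0 45 0 0; -41 0 45 0 0; -45 0 45 0 0; -48 0 45 0 0"}}

```text
time: 10.0
tcp_pos: [0.4636, 0.2811, 0.0923]
eef_rot: [[-0.998, 0.055, -0.0], [0.055, 0.998, 0.0], [0.0, 0.0, -1.0]]
ft_force: [-4.1, -0.2, 2.9]
width: 0.0004
finger_force: 1.7
```

>>> {"name": "apply_moves", "arguments": {"increments": "-1 0 0 0 0; -2 0 0 0 0; -3 0 0 0 0; -4 0 0 0 0; -4 0 0 0 0; -4 0 0 0 0"}}

```text
time: 10.75
tcp_pos: [0.4675, 0.2808, 0.092]
eef_rot: [[-0.998, 0.056, 0.0], [0.056, 0.998, -0.0], [-0.0, -0.0, -1.0]]
ft_force: [-1.9, 0.3, 1.7]
width: 0.0007
finger_force: 0.9
```

```bash
python3 g.py 468.4 280.8 93 86.8; python3 v.py e
```

```text
t 10.75 pos [467.5 280.8  92. ] yaw 86.82 F [-1.9  0.3  1.7] w 0.7 q [ 27.  -2.  93.  -0.  88. -59.] 
-> inc [-0.9  0.1 -1. ] turn 0.02
top mould 139 c [515.8 278.1] size [43.9 29.7] ang 86.69 z 99.0
slope mm/100mm [7.01992425 4.97116336]
scene mould 71 c [485.3 276.5] size [45.6 37.4] ang 51.04 z 100.0
slope mm/100mm [16.00750638  4.1920116 ]
```

>>> {"name": "apply_moves", "arguments": {"increments": "-1 0 0 0 0; -2 0 0 0 0; -3 0 0 0 0; -3 0 0 0 0"}}

```text
time: 11.35
tcp_pos: [0.4686, 0.2807, 0.0921]
eef_rot: [[-0.998, 0.055, -0.004], [0.055, 0.998, -0.0], [0.004, -0.001, -1.0]]
ft_force: [-10.6, -0.6, 5.2]
width: 0.0006
finger_force: 5.3
```

>>> {"name": "apply_moves", "arguments": {"increments": "-2 0 0 0 0; -2 0 0 0 0; -2 0 0 0 0"}}

```text
time: 11.72
tcp_pos: [0.4687, 0.2807, 0.0921]
eef_rot: [[-0.998, 0.054, -0.009], [0.054, 0.999, -0.001], [0.009, -0.001, -1.0]]
ft_force: [-18.9, -1.9, 9.7]
width: 0.0003
finger_force: 9.6
```

>>> {"name": "apply_moves", "arguments": {"increments": "10 0 0 0 0; 25 0 -30 0 0; 25 0 -90 0 0; 60 0 -120 0 0; 90 0 -120 0 0; 90 0 -120 0 0; 90 0 -120 0 0"}}

```text
time: 12.6
tcp_pos: [0.383, 0.2854, 0.2117]
eef_rot: [[-0.998, 0.056, 0.001], [0.056, 0.998, -0.0], [-0.001, -0.0, -1.0]]
ft_force: [-0.3, 0.7, 0.4]
width: 0.0005
finger_force: 0.0
```

```bash
python3 v.py f; python3 g.py 468.4 280.8 93 86.8; python3 - <<'E'
from m import *
c=load('top'); P=pts(c); x,y,z=[P[...,i] for i in range(3)]
b=(x>.47)&(x<.54)&(y>.25)&(y<.31)&(abs(z-.1)<.008); rect(P[b],'outer part')
E
```

```text
top mould 318 c [504.9 278.8] size [45.5 51.5] ang 86.92 z 99.1
slope mm/100mm [0.92073627 3.92958412]
scene mould 58 c [486.8 276.8] size [46.9 15.3] ang 81.03 z 100.0
slope mm/100mm [11.76613604  2.25084667]
t 12.7 pos [383.1 285.3 211.3] yaw 86.78 F [-0.5 -0.6 -0.4] w 0.2 q [ 33. -14.  92.  -0. 102. -54.] 
-> inc [-85.4   0.4 118.3] turn -0.02
outer part 314 c [505.3 278.8] size [46.4 50.1] ang 88.9 z 99.2
```

View pics/f.png

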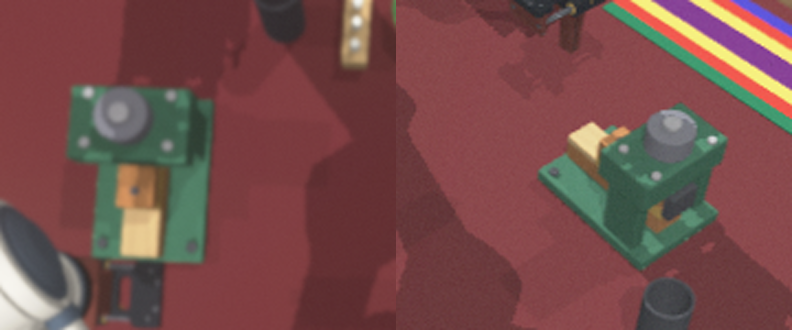

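Only the outer 50 mm shows in front of the bridge at crop px (135,187). The end is at press x -64.2 mm, on the centreline, and the push met a hard stop, so the mould is home. Now the key.

```bash
python3 g.py 540.2 -217.7 211 16.5
```

```text
t 12.7 pos [383.1 285.3 211.3] yaw 86.78 F [-0.5 -0.6 -0.4] w 0.2 q [ 33. -14.  92.  -0. 102. -54.] 
-> inc [-185.1 -493.4    0.7] turn 70.28
```

>>> {"name": "apply_moves", "arguments": {"increments": "-20 -60 0 10 0; -40 -115 0 20 0; -60 -170 0 30 0; -80 -225 0 40 0; -105 -280 0 50 0; -125 -335 0 60 0; -145 -390 0 70.3 0; -170 -450 0 70.3 0; -185 -493.4 0 70.3 0; -185 -493.4 0 70.3 0; -185 -493.4 0 70.3 0"}}

```text
time: 14.08
tcp_pos: [0.5398, -0.2174, 0.2112]
eef_rot: [[-0.284, 0.959, -0.001], [0.959, 0.284, 0.001], [0.001, -0.001, -1.0]]
ft_force: [-0.5, 0.4, 0.3]
width: 0.0006
finger_force: 0.0
```

```bash
python3 g.py 540.2 -217.7 145 16.5
```

```text
t 14.075 pos [ 539.8 -217.4  211.2] yaw 16.48 F [-0.5  0.4  0.3] w 0.6 q [-25.   2.  77.   0. 101. -42.] 
-> inc [-0.5  0.4 66.2] turn -0.02
```

>>> {"name": "apply_moves", "arguments": {"increments": "0 0 40 0 0; 0 0 60 0 0; 0 0 66 0 0; 0 0 66 0 0; 0 0 66 0 0"}}

```text
time: 14.7
tcp_pos: [0.5404, -0.2174, 0.1477]
eef_rot: [[-0.285, 0.959, 0.002], [0.959, 0.285, -0.001], [-0.002, 0.002, -1.0]]
ft_force: [0.1, 0.4, -0.1]
width: 0.0003
finger_force: 0.0
```

```bash
python3 g.py 540.2 -217.7 145 16.5; python3 - <<'E'
from h import *
a=[]
for n in('top','scene'):
    c=grab(n); im=c['img'][...,::-1]
    im=im[150:240,290:410] if n=='top' else im[190:300,130:260]
    a.append(cv2.resize(im,(390,300),interpolation=cv2.INTER_CUBIC))
cv2.imwrite('pics/k1.png',np.hstack(a))
E
```

```text
t 14.7 pos [ 540.4 -217.4  147.7] yaw 16.54 F [ 0.1  0.4 -0.1] w 0.3 q [-25.   3.  83.  -0.  94. -42.] 
-> inc [-0.2 -0.3  2.7] turn 0.04
```

View pics/k1.png

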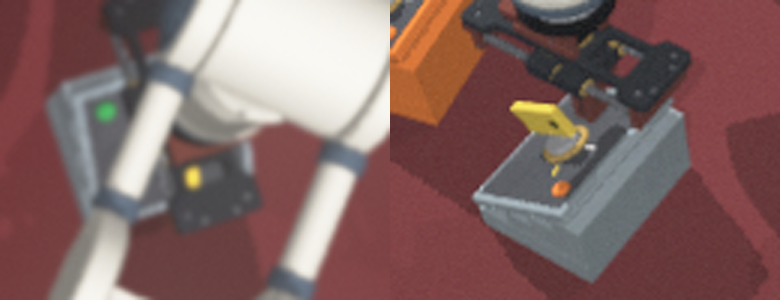

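In the scene half, the key bow is at (545,125) and the closed fingers at about (605,115), on its left (green-lamp) side and clear of it. Pushing now.

>>> {"name": "apply_moves", "arguments": {"increments": "-5 0 2.5 0 0; -10 0 2.5 0 0; -13 0 2.5 0 0; -16 0 2.5 0 0; -19 0 2.5 0 0; -21 0 2.5 0 0; -21 0 2.5 0 0"}}

```text
time: 15.68
tcp_pos: [0.5456, -0.2375, 0.1433]
eef_rot: [[-0.284, 0.959, -0.001], [0.959, 0.284, 0.0], [0.001, -0.001, -1.0]]
ft_force: [-0.7, 2.3, 0.5]
width: 0.0004
finger_force: 1.3
```

```bash
cat > k.py <<'E'
from h import *
c=grab('scene'); P=pts(c); hsv=cv2.cvtColor(c['img'],cv2.COLOR_RGB2HSV); H,S,V=[hsv[...,i].astype(int) for i in range(3)]
x,y,z=[P[...,i] for i in range(3)]
q=(x>.45)&(x<.6)&(y>-.32)&(y<-.19)&(z>.09)&(z<.16)&(H>20)&(H<34)&(S>140)&(V>110)
A=P[q]*1000-np.array([517,-250.7,114.5]); p=np.radians(16.5)
X=A[:,0]*np.cos(p)+A[:,1]*np.sin(p); Y=-A[:,0]*np.sin(p)+A[:,1]*np.cos(p); Z=A[:,2]
n=np.array([-.574,0,.819]); u=np.array([.819,0,.574]); B=np.c_[X,Y,Z]
s=np.c_[B@u,-Y].astype(np.float32); d=B@n
top=s[(d>14)&(d<20)]
for nm,t in(('all',s),('top',top)):
    if len(t)>5: r=cv2.minAreaRect(t); b=cv2.fitLine(t,cv2.DIST_HUBER,0,.01,.01).ravel(); print(nm,len(t),np.round(r[0],1),np.round(r[1],1),'theta by line',round(float(np.arctan(b[1]/b[0])),2))
cv2.imwrite('pics/k2.png',cv2.resize(c['img'][190:300,130:260,::-1],(650,550),interpolation=cv2.INTER_CUBIC))
E
python3 k.py
```

```text
all 79 [6.7 5.7] [55.1 25.3] theta by line 0.46
top 26 [3.1 1.9] [50.4  9.1] theta by line 0.39
```

>>> {"name": "apply_moves", "arguments": {"increments": "-2.5 -0.5 0 0 0; -5 -2 0.5 0 0; -7 -3.5 1 0 0; -9 -5 1.5 0 0; -10 -6 2 0 0; -10 -6 2 0 0"}}

```text
time: 16.48
tcp_pos: [0.5438, -0.2484, 0.1416]
eef_rot: [[-0.285, 0.959, 0.002], [0.959, 0.285, 0.001], [0.0, 0.002, -1.0]]
ft_force: [2.3, 6.0, -2.2]
width: 0.0005
finger_force: 2.4
```

```bash
python3 k.py
```

```text
all 62 [14.  20.3] [24.2 11.8] theta by line 1.15
top 14 [12.9 16.5] [19.3  8.6] theta by line 0.6
```

View pics/k2.png

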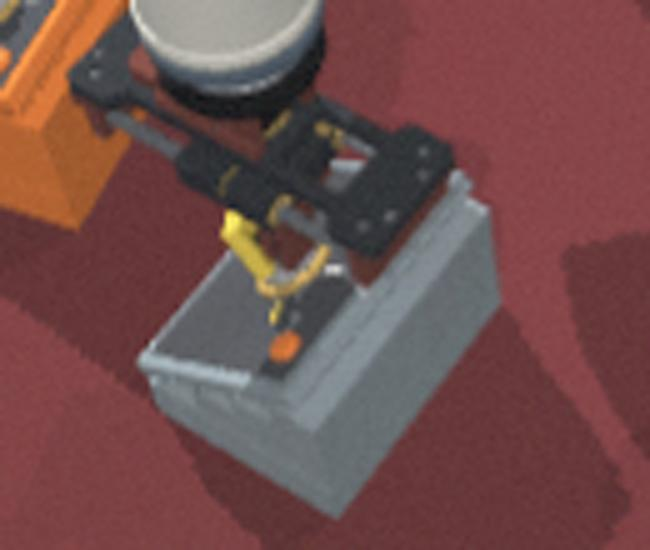

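The bow at (245,250) has swung well round towards the yellow mark at (277,312). The force of about 7 N suggests roughly 0.9 rad, so I continue until the end stop is felt.

>>> {"name": "apply_moves", "arguments": {"increments": "-1 -1 0.5 0 0; -2 -2 0.5 0 0; -2 -2 0.5 0 0"}}

```text
time: 16.9
tcp_pos: [0.5428, -0.2508, 0.1414]
eef_rot: [[-0.285, 0.958, 0.003], [0.958, 0.285, 0.001], [-0.0, 0.003, -1.0]]
ft_force: [4.1, 5.2, -1.4]
width: 0.0002
finger_force: 2.6
```

```bash
python3 k.py
```

```text
all 59 [12.5 19.2] [15.1 10.8] theta by line 1.32
top 12 [12.8 19.2] [13.   6.7] theta by line 1.01
```

>>> {"name": "apply_moves", "arguments": {"increments": "-1 -1 0 0 0; -1.5 -2 0 0 0; -1.5 -2 0 0 0; -1.5 -2 0 0 0"}}

```text
time: 17.45
tcp_pos: [0.5416, -0.2528, 0.1416]
eef_rot: [[-0.285, 0.958, 0.004], [0.958, 0.285, 0.0], [-0.001, 0.004, -1.0]]
ft_force: [4.9, 5.7, -1.8]
width: 0.0003
finger_force: 2.8
```

>>> {"name": "apply_moves", "arguments": {"increments": "-1 -1.5 0 0 0; -1 -1.5 0 0 0; -1 -1.5 0 0 0"}}

```text
time: 17.82
tcp_pos: [0.5405, -0.2543, 0.1417]
eef_rot: [[-0.285, 0.958, 0.004], [0.958, 0.285, 0.0], [-0.001, 0.004, -1.0]]
ft_force: [5.1, 5.6, 0.3]
width: 0.0006
finger_force: 2.9
```

```bash
python3 k.py
```

```text
all 57 [11.4 25.9] [20.6 11.6] theta by line 1.45
top 11 [ 9.8 22.2] [10.5  5.9] theta by line 1.46
```

>>> {"name": "apply_moves", "arguments": {"increments": "-1 -1.5 0 0 0; -1 -1.5 0 0 0; -1 -1.5 0 0 0; -1 -1.5 0 0 0"}}

```text
time: 18.38
tcp_pos: [0.5401, -0.2547, 0.1417]
eef_rot: [[-0.286, 0.958, 0.006], [0.958, 0.286, 0.002], [0.0, 0.006, -1.0]]
ft_force: [7.5, 8.0, -1.0]
width: 0.0005
finger_force: 4.3
```

```bash
python3 k.py
```

```text
all 54 [11.1 22.4] [13.3  7.6] theta by line -1.55
top 14 [10.2 23.2] [11.   5.7] theta by line 1.29
```

View pics/k2.png

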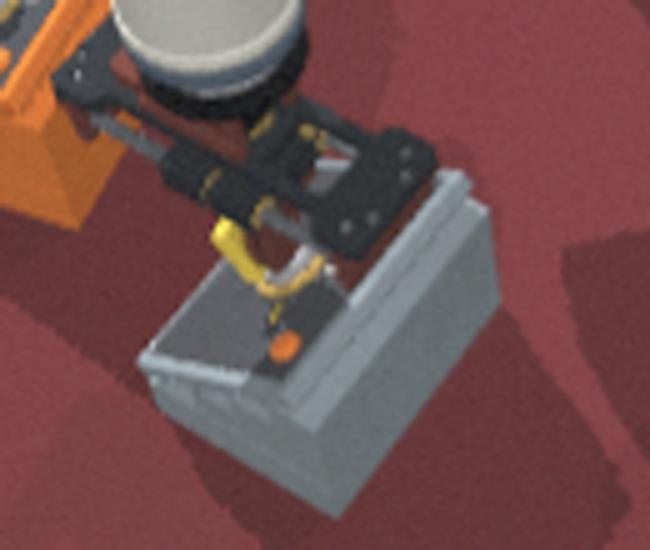

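The fingers moved only 0.6 of the last 1.8 mm and the force rose to 11 N, so the key is on its end stop, with the bow at the yellow mark. I hold it there, then follow it back and clear it.

>>> {"name": "apply_moves", "arguments": {"increments": "0 0 0 0 0; 0 0 0 0 0; 0 0 0 0 0; 0 0 0 0 0; 0 0 0 0 0; 0 0 0 0 0; 4 6 -1 0 0; 9 11 -2 0 0; 16 13 -2 0 0; 24 13 -2 0 0; 36 13 -2 0 0; 44 13 -2 0 0"}}

```text
time: 19.92
tcp_pos: [0.5371, -0.2095, 0.1427]
eef_rot: [[-0.284, 0.959, -0.001], [0.959, 0.284, -0.0], [0.0, -0.001, -1.0]]
ft_force: [0.1, -0.7, -0.4]
width: 0.0007
finger_force: 0.0
```

>>> {"name": "apply_moves", "arguments": {"increments": "0 0 -20 0 0; 0 0 -60 0 0; 0 0 -100 0 0; 50 -20 -110 0 0; 100 -40 -110 0 0; 150 -60 -110 0 0; 150 -60 -110 0 0; 150 -60 -110 0 0; 150 -60 -110 0 0"}}

```text
time: 21.05
tcp_pos: [0.4381, -0.0842, 0.2534]
eef_rot: [[-0.283, 0.959, 0.0], [0.959, 0.283, -0.0], [-0.0, -0.0, -1.0]]
ft_force: [0.5, 1.3, -0.3]
width: 0.0004
finger_force: 0.0
```

```bash
python3 k.py; python3 v.py z; python3 g.py 0 0 0 0; python3 - <<'E'
from m import *
o=load('scene'); c=load('top'); P=pts(c); x,y,z=[P[...,i] for i in range(3)]
b=(x>.47)&(x<.54)&(y>.25)&(y<.31)&(abs(z-.1)<.008); rect(P[b],'outer part')
E
```

```text
all 167 [3.3 3.4] [54.6 37.9] theta by line -0.04
top 48 [-1.1  1.1] [57.5 10. ] theta by line -0.02
top mould 317 c [505.2 278.5] size [45.6 51.7] ang 85.6 z 99.2
slope mm/100mm [1.64116515 3.20747286]
scene mould 59 c [486.9 277.8] size [48.1 15.2] ang 86.11 z 99.0
slope mm/100mm [10.7489144   7.74804309]
t 21.2 pos [437.9 -84.1 252.8] yaw 16.46 F [-0.6 -0.1  1. ] w 0.3 q [-15. -18.  92.  -0. 107. -32.] 
-> inc [ 204.6 -395.9  253.2] turn 16.46
outer part 312 c [505.3 278.6] size [46.2 50.5] ang 87.74 z 99.3
```

The key is back at run (about 0 rad), the mould is still home, and the robot is clear of everything.

```bash
python3 -c "
from bench import arm
print(arm.sign_off())"
```

```text
the job is handed in; nothing more can be done
None
```

The job is handed in, with no verdict returned: the mould half is home against the stop, the key was held on its end stop for over 0.75 s and measured back at run, and I never steered near the tube, rack or bowl, though I did not re-measure them.

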